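# Clear the photometer's deck and hold the reference cell in its light path

### The job

A glass cell has broken on the photometer: with the blue scraper block wipe all four chips off the dark deck into the tray at its front edge, never touching them with the fingers, and set the scraper down on the bench, clear of the instrument. Then take the green reference cell out of its stand by the two frosted long sides only, fingers off the polished end windows, lower it into the well between the lamp and the detector so that its windows face them, and press it gently down against the sprung floor until it is fully home. Finish while still holding it down there in the light path, and leave the amber cell and the other things on the bench alone.

Things in the scene. Friction and masses are not known exactly. Their poses are not given: they have to be found in the camera images.
- photometer: Open-stage photometer, fixed to the bench (place and yaw vary), 255 (x) by 214 (y) mm. Origin: on the bench under the well's centre; +x to its rear, light beam along y. Heads either side of the deck: white lamp head at y = -58 to -108 mm, grey detector head at y = +58 to +108, both x = -43 to +51, 95 mm high. Sloped console behind the deck: x = +66 to +117, 57 (front) to 74 mm high.
- deck_edge (a point): Middle of the front edge of the flat dark deck, at its top, 55 mm above the bench; axes as the photometer's. From here the deck runs back (+x) 125 mm to the console, 116 mm wide between the heads. The well's centre lies 60 mm behind this point.
- tray (a point): Centre of the floor of the light grey open tray, directly below and in front of the deck's front edge; axes as the photometer's. Inside 75 mm (x) by 150 mm (y), floor 8 mm and rim 36 mm above the bench. What is pushed over the deck's front edge drops into it.
- well_mouth (a point): Centre of the mouth of the cell well, level with the deck top (55 mm above the bench); axes as the photometer's. A straight rectangular opening 16.5 mm (x) by 46.5 mm (y): 2 mm to spare on each side of a cell, no lead-in. A pale sprung floor closes it flush with the deck until a cell presses that down; fully home, a cell's lowest 14 mm are below the deck.
- seat (a joint): The sprung floor of the well: 0 = up, flush with the deck; 0.014 m = fully down, on its stop. The spring starts at 2.5 N and reaches 6 N fully down; it lifts a cell (0.5 to 0.9 N) out again unless it is held down.
- chip_1: Pale chip of glass lying on the deck, about 21 x 15 mm and 8 to 10 mm high, 11 g. Origin: centre of its underside as it lies at the start. At the start all four chips lie within 52 mm in front (-x) and 18 mm behind (+x) of the well's centre and within 38 mm to either side; some lie on the sprung floor.
- chip_2: A second such chip.
- chip_3: A third such chip.
- chip_4: A fourth such chip.
- scraper: Scraper block standing free on the bench left or right of the photometer: a blue block 24 mm thick (x), 80 mm long (y), from 14 to 58 mm above its underside, on a black hard rubber edge 18 mm thick, 86 mm long, 14 mm high. 80 to 150 g. Origin: centre of the underside. It stands upright by itself when released; grip it across its thickness.
- cell_stand: Slate blue stand for two cells, fixed to the bench on the other side of the photometer: 46 mm (x) by 126 mm (y), 20 mm high, foot 52 x 132 mm. Origin: centre of the underside. Two slots in line, centred 31 mm either way along y, 12 mm deep, floor 8 mm above the bench, 1.5 mm wider than a cell on each side. Which slot holds the green cell varies.
- cell_green: Solid green glass reference cell, 12.5 (x) by 42.5 (y) by 50 mm tall, 53 to 86 g, upright in the stand, its y along the stand's y. Origin: centre of the underside. The two long faces, 12.5 mm apart along x, are frosted, pale green; the two narrow ends, 42.5 mm apart along y, are the polished windows. In the well its y lies along the photometer's y, either way round.
- cell_amber: Amber glass cell of the same size, in the other slot; to be left there.
- specimen_cup_1: Specimen cup with an orange screw cap, 44 mm wide, 53 mm high, at the back; to be left alone. Origin: centre of the underside.
- specimen_cup_2: Specimen cup with a blue screw cap, same size; to be left alone.
- decapper: Orange hand decapper, 35 mm wide, 70 mm high, standing at the back right; to be left alone. Origin: centre of the underside.
- marker_1: Blue and white felt marker, 139 mm long, 14 mm thick, lying near the front edge on the left; to be left alone. Origin: one end.
There are look-alikes about, which are no part of the job. Of the things that look like the scraper, take the one that is farthest to the robot's left at the start.

How it is judged:
By the outcome, as a careful person would: the job done as asked, in the order asked, and still so for the second after the job is handed in, while the arm keeps its last pose, push and grip.
It also fails if it takes over 59 s, if anything falls off the work surface, if the arm or the gripper's body presses on something with over 40 N, if the wrist force passes 120 N, or if a joint passes its speed limit or range.

### The arm

A 6-joint arm with a two-finger parallel gripper is mounted at the origin on a cart in front of the work surface, level with it; the furniture and walls round the work are solid. World frame = base frame: x ahead of the robot, y to its left, z up, the work surface at z = 0. Lengths are in m, angles in rad, forces in N, time in s.
With the tool pointing down it reaches from about 0.25 to 0.775 m from the base axis. Payload 4 kg.
Tool frame: the origin (TCP) lies midway between the tips of the shut fingers; the grasp point (between the pads) lies 19 mm behind it; z points along the fingers, y is the direction in which the jaws open and shut (so a half turn about z gives the same grasp; the last joint's range is limited). The gripper opens to 85 mm and grips with 20 to 120 N. Pads are 22 mm wide; open, the fingers measure 114 mm over their backs; the gripper's body (76 mm by 85 mm) begins 54 mm behind the grasp point. The pads swing forward as they close: fully open they stand 13 mm farther back than shut.
Start: joints at [1.015, 0.087, 1.371, -0, 1.684, -0.103], TCP at [0.241, 0.495, 0.231] pointing down, gripper open.
Joint ranges: [-3.1, 3.1], [-0.76, 2.03], [0.27, 2.55], [-1.08, 4.22], [0.17, 2.65], [-2.57, 2.57]. Speed limits (rad/s): [2.79, 2.79, 3.14, 3.14, 3.14, 3.14].

### API

Orientations are given as [roll, pitch, yaw] about the fixed x, y, z axes, in that order (R = Rz(yaw) Ry(pitch) Rx(roll)).
In Python, from bench import * gives the robot as it stands. The module is installed in compiled form; this text tells all that it offers.
- The arm moves only by the tool apply_moves, never from a script. Its argument "targets" is a list of rows, each a list of 2 entries, a list of its own where there are three numbers: the shift along the tool's x, y, z in mm, then the turn, a rotation vector about the tool's x, y, z in rad. In form: [[[tx, ty, tz], [ax, ay, az]], ...]. A call has 1 to 10 rows; each row shifts and turns the commanded pose from where the row before left it, along the tool's axes as they then stand; what a row does not reach is not made up. A row lasts 1/12 s, in which the tool goes at most 41.7 mm and 7.16 degrees, less where a joint would pass 70% of its speed; a pose out of reach is approached as far as the arm can. A call with a gripper value outside its range is refused whole. "claw" is the closure, from 0 (fully open) to 1 (shut), set as the call begins (left out, the last holds). The fingers move at their own pace and stop on an object; the grip force is fixed at half the most. Time passes only in rows, so rows that do not move let the fingers close. It gives the time, the measured TCP pose, the force and the opening at its end, in the units of the state.
- get_obs(): the state, without advancing time (a new reading comes with each control period).
- capture(name): name is "scene" or "top" or "wrist"; returns (picture, depth): 480x640x3 uint8, red, green, blue; 480x640 float32, m along the optical axis (not along the pixel's ray), 0 where there is no reading.
- camera_params(name): a dict with "intrinsics" (3x3 intrinsics, pixels), "k1" (the pictures are not rectified: a ray, as slopes to the right and down, at radius r is drawn at 1 + k1 r^2 times it, then the intrinsics apply), "rvec" (rotation vector, rad) and "tvec" (3), from world to camera coordinates, as OpenCV has them. Camera axes: x right, y down, z forward; pixel columns grow to the right and rows downward; lengths in m; the calibration is good to about 2 mm. A picture is of the moment at which its call begins: read the wrist's pose just before it. camera_params takes no time and is no camera call; for the wrist camera it gives the pose at the moment of the call.
- finish_job(): hands the job in, once; it reports no verdict.
The state is a dict: "time_s": time; "joints": joint angles; "dq": joint speeds; "effort": joint torques, N m; "ee_pos": TCP position; "tool_rot": TCP orientation; "force": force on the tool from outside, world axes, zero at the start; "torque": the same for the moment, N m; "grip_width": finger opening in m.
Only numpy, scipy, OpenCV 4.12 (cv2) and the standard library are available. Lean on these libraries where they do the work, as an engineer would, in place of code of your own. Each camera call takes 0.05 s, during which the arm holds its last target. There are 200 camera calls.

## Working session

There is one attempt and no reset: what is moved stays moved. The work goes in short steps, Python scripts to look and compute and a tool call to move; the robot and the scene stay as the last step left them, time stands still between calls to the robot, and variables do not carry over. Pictures are saved under pics/ and viewed, about 8 in all and at most 12, crops included, and the job is handed in when it is done.

Besides the shell and the picture viewer there is one more tool, called after "Request:" by a JSON object that holds its "name" and its "arguments". apply_moves: Moves the arm, as the interface text tells. Its arguments: {"type":"object","properties":{"targets":{"type":"array","items":{"type":"array"}},"claw":{"type":"number"}},"required":["targets"]}

```bash
mkdir -p pics; cat > h.py <<'E'
from bench import *
import numpy as np, cv2
from scipy.spatial.transform import Rotation as Ro
def grab(n):
    P=camera_params(n); im,d=capture(n); return im,d,P
def world(d,P):
    K=np.array(P["intrinsics"]);k=P["k1"]
    v,u=np.mgrid[0:480,0:640]
    x=(u-K[0,2])/K[0,0];y=(v-K[1,2])/K[1,1]
    rd=np.hypot(x,y);r=rd.copy()
    for _ in range(8): r=rd/(1+k*r*r)
    s=1/(1+k*r*r)
    pc=np.stack([x*s*d,y*s*d,d],-1)
    R=Ro.from_rotvec(np.ravel(P["rvec"])).as_matrix();t=np.ravel(P["tvec"])
    W=(pc-t)@R; W[d<=0]=np.nan; return W
def save(n,im): cv2.imwrite(f"pics/{n}.png",im[:,:,::-1])
def proj(P,X):
    K=np.array(P["intrinsics"]);R=Ro.from_rotvec(np.ravel(P["rvec"])).as_matrix()
    c=np.atleast_2d(X)@R.T+np.ravel(P["tvec"]);s=c[:,:2]/c[:,2:];s=s*(1+P["k1"]*(s**2).sum(1,keepdims=True))
    return s*[K[0,0],K[1,1]]+[K[0,2],K[1,2]]
E
python3 - <<'E'
from h import *
for n in("scene","top"):
    im,d,P=grab(n);W=world(d,P);save(n,im);np.savez(n,im=im,W=W)
o=get_obs();print(o);
for n in("scene","top","wrist"):
    P=camera_params(n);R=Ro.from_rotvec(np.ravel(P["rvec"])).as_matrix();print(n,P["intrinsics"],P["k1"],-R.T@np.ravel(P["tvec"]),R[2])
E
```

```text
{'time_s': 0.1, 'joints': array([ 1.01488799e+00,  8.79048035e-02,  1.37216129e+00,  1.68490263e-05,
        1.68360884e+00, -1.03100736e-01]), 'dq': array([ 0.00175223,  0.00044509, -0.00406991, -0.00016365,  0.00094751,
        0.00127182]), 'effort': array([ 1.61260636e-03, -3.53011250e+01, -3.14221430e+01, -9.98708197e-05,
        7.86672259e-03,  4.15332613e-05]), 'ee_pos': array([0.24037191, 0.4941729 , 0.23021372]), 'tool_rot': array([-3.13952315e+00, -2.30961535e-04,  2.68878669e+00]), 'force': array([0.40367636, 0.30033116, 0.5632755 ]), 'torque': array([-0.04154477, -0.02678742,  0.05868329]), 'grip_width': 0.08522246070979289}
scene [[440.56537346   0.         324.08139358]
 [  0.         440.56537346 241.33941354]
 [  0.           0.           1.        ]] -0.07311823839943762 [ 0.10446388 -0.84767161  0.71575101] [ 0.3841081   0.73445478 -0.55949723]
top [[493.91317077   0.         322.97738196]
 [  0.         493.91317077 244.15777599]
 [  0.           0.           1.        ]] 0.012491846161249116 [3.42214355e-01 1.00396170e-03 1.12515569e+00] [ 0.19888227  0.01285642 -0.97993906]
wrist [[348.17280332   0.         319.03629977]
 [  0.         348.17280332 240.6934911 ]
 [  0.           0.           1.        ]] -0.047146490345847974 [0.17913907 0.52355212 0.37244362] [ 0.23996198 -0.11837419 -0.96353817]
```

View pics/top.png

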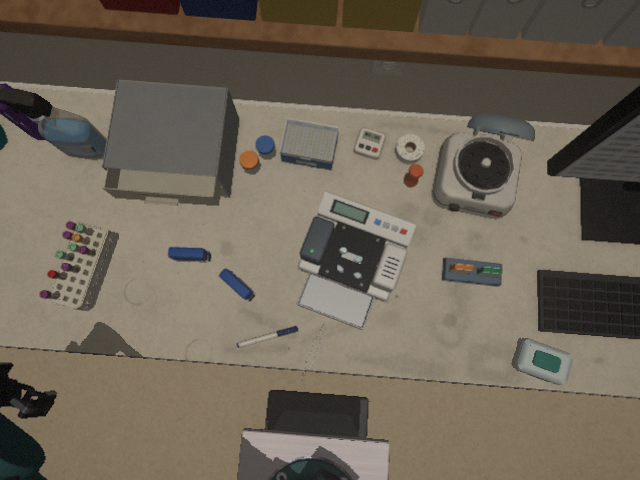

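View pics/scene.png

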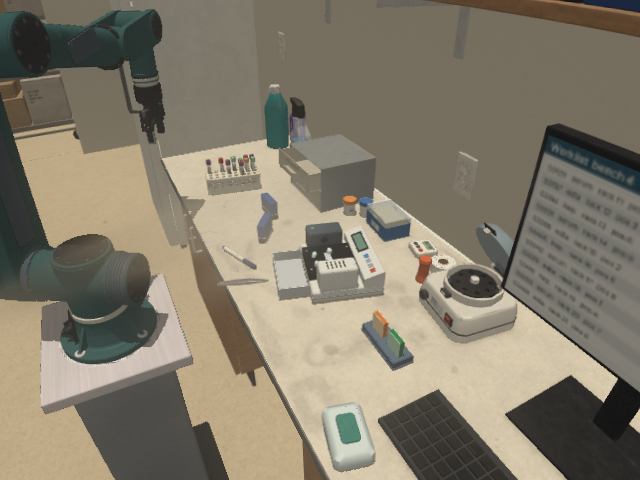

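Two objects look like the scraper: (189,254) and (236,284) in top. The one farthest left (+y, image left) is (189,254), so that is the one to take. The green cell is the right one in the stand at (489,269), with amber at (463,268). The chips are at about (340-360, 252-285). Next I'll measure them and make an enlarged crop.

```bash
cat >> h.py <<'E'
def rect(pts):  # xy pts -> centre, (long,short), yaw of short axis
    p=(np.asarray(pts)[:,:2]*1000).astype(np.float32)
    (c,s,a)=cv2.minAreaRect(p); b=cv2.boxPoints((c,s,a)); e=[b[1]-b[0],b[2]-b[1]]
    L=sorted(e,key=np.linalg.norm); return np.round(c,1),np.round([np.linalg.norm(q) for q in L],1),np.arctan2(L[0][1],L[0][0])
E
python3 - <<'E'
from h import *
D=np.load("top.npz");im=D["im"];W=D["W"];hsv=cv2.cvtColor(im,cv2.COLOR_RGB2HSV)
def box(u0,u1,v0,v1):
    m=np.zeros((480,640),bool);m[v0:v1,u0:u1]=1;return m
z=W[...,2];H,S,V=hsv[...,0],hsv[...,1],hsv[...,2]
print("bench z",np.nanmedian(z[300:330,440:500]))
for n,b in(("A",box(160,214,238,270)),("B",box(214,260,262,305))):
    m=b&(z>.02);zt=np.nanpercentile(z[m],90);t=m&(z>zt-.006);print(n,m.sum(),zt,rect(W[t]),H[t].mean())
for n,h0,h1 in(("green",40,90),("amber",5,25)):
    m=box(440,505,255,288)&(H>h0)&(H<h1)&(S>90)&(z>.02);zt=np.nanpercentile(z[m],90);t=m&(z>zt-.006);print(n,m.sum(),zt,rect(W[t]),W[t].mean(0))
m=box(436,508,252,292)&(z>.012)&(z<.027);print("stand",m.sum(),rect(W[m]),np.nanmedian(z[m]))
d=box(300,415,225,305)&(z>.048)&(z<.058)&(V<70);print("deck",d.sum(),rect(W[d]),np.nanmedian(z[d]))
q=box(290,420,190,330)&(z>.085);
n,l,st,c=cv2.connectedComponentsWithStats(q.astype(np.uint8))
for i in range(1,n):
    if st[i,4]>50: print("head",st[i],rect(W[l==i]),np.nanmedian(z[l==i]))
a=cv2.resize(im[225:310,155:265],None,fx=4,fy=4,interpolation=cv2.INTER_CUBIC);b=cv2.resize(im[225:310,300:400],None,fx=4,fy=4,interpolation=cv2.INTER_CUBIC)
save("crop1",np.hstack([a[:, :360],b]))
E
```

```text
bench z 0.00013589089751475433
A 496 0.06018506046735109 (array([516.3, 314.9]), array([23.8, 78.4], dtype=float32), np.float32(0.045991436)) 110.30659025787966
B 435 0.059949287826828276 (array([457.2, 200.3]), array([23.4, 79.3], dtype=float32), np.float32(-0.64092004)) 108.75956284153006
green 71 0.06072984958008908 (array([ 530.1, -356.4]), array([10.1, 39.6], dtype=float32), np.float32(-0.03392551)) [ 0.53090168 -0.35710142  0.05838458]
amber 113 0.0595104196785956 (array([ 532.5, -295.5]), array([12.3, 41.6], dtype=float32), np.float32(-0.034807015)) [ 0.53263796 -0.29513394  0.05756157]
stand 896 (array([ 531.3, -327.4]), array([ 50.2, 129.7], dtype=float32), np.float32(-0.033794403)) 0.01989520794291638
deck 2394 (array([538.5, -49.7]), array([117.2, 127.2], dtype=float32), np.float32(1.2855152)) 0.054886932861207216
head [299 217  35  46 987] (array([562.4,  29.1]), array([51.3, 94.1], dtype=float32), np.float32(1.2722421)) 0.09440804878829831
head [ 372  244   36   47 1059] (array([ 516. , -130.1]), array([53.1, 94.6], dtype=float32), np.float32(1.2897874)) 0.09467683094230853
```

View pics/crop1.png

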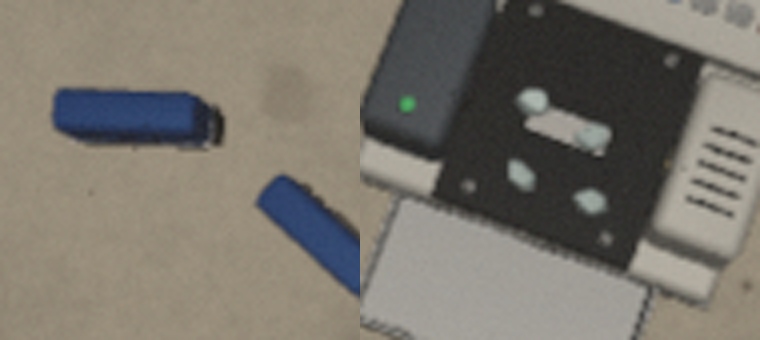

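The crop shows the left scraper (upright, about (130,115) in the crop) with its black rubber edge. Four chips are on the deck, two of them on the pale sprung floor. Measured sizes and heights match the descriptions: the scraper is at (516,315) with yaw 0.046, and the well is at about (536,-49) with yaw -0.284.

```bash
cat > plan.py <<'E'
import sys,json
from h import *
# plan.py x y z(mm) yaw n : shifts from measured pose, in tool axes
x,y,z,yaw,n=map(float,sys.argv[1:6]);n=int(n)
o=get_obs();p=np.array(o["ee_pos"])*1000;R=Ro.from_euler("xyz",o["tool_rot"]);T=Ro.from_euler("xyz",[np.pi,0,yaw])
rv=(R.inv()*T).as_rotvec()/n;d=(np.array([x,y,z])-p)/n;rows=[]
for i in range(n):
    rows.append([[round(float(a),1) for a in R.inv().apply(d)],[round(float(a),4) for a in rv]]);R=R*Ro.from_rotvec(rv)
print(json.dumps(rows),"step",np.linalg.norm(d).round(1),np.degrees(np.linalg.norm(rv)).round(2),"t",o["time_s"])
E
python3 plan.py 516 315 110 1.617 10
```

```text
[[[-32.6, -4.0, 12.0], [-0.0002, 0.0001, 0.1072]], [[-32.9, -0.5, 12.0], [-0.0002, 0.0001, 0.1072]], [[-32.7, 3.0, 12.0], [-0.0002, 0.0001, 0.1072]], [[-32.2, 6.5, 12.0], [-0.0002, 0.0001, 0.1072]], [[-31.4, 9.9, 12.0], [-0.0002, 0.0001, 0.1072]], [[-30.1, 13.2, 12.0], [-0.0002, 0.0001, 0.1072]], [[-28.5, 16.3, 12.0], [-0.0002, 0.0001, 0.1072]], [[-26.6, 19.3, 12.0], [-0.0002, 0.0001, 0.1072]], [[-24.4, 22.0, 12.0], [-0.0002, 0.0001, 0.1072]], [[-21.9, 24.5, 12.0], [-0.0002, 0.0001, 0.1072]]] step 35.0 6.14 t 0.1
```

Request:
{"name": "apply_moves", "arguments": {"targets": [[[-32.6, -4, 12], [0, 0, 0.107]], [[-32.9, -0.5, 12], [0, 0, 0.107]], [[-32.7, 3, 12], [0, 0, 0.107]], [[-32.2, 6.5, 12], [0, 0, 0.107]], [[-31.4, 9.9, 12], [0, 0, 0.107]], [[-30.1, 13.2, 12], [0, 0, 0.107]], [[-28.5, 16.3, 12], [0, 0, 0.107]], [[-26.6, 19.3, 12], [0, 0, 0.107]], [[-24.4, 22, 12], [0, 0, 0.107]], [[-21.9, 24.5, 12], [0, 0, 0.107]]]}}

```text
time_s: 0.93
ee_pos: [0.5173, 0.3146, 0.1101]
tool_rot: [-3.141, 0.0, 1.613]
force: [0.6, 0.7, -0.3]
grip_width: 0.0856
```

```bash
python3 - <<'E'
from h import *
im,d,P=grab("wrist");W=world(d,P);z=W[...,2];hsv=cv2.cvtColor(im,cv2.COLOR_RGB2HSV)
m=(hsv[...,0]>100)&(hsv[...,0]<120)&(hsv[...,1]>100)&(z>.052)&(z<.066)&(abs(W[...,1]-.315)<.06)&(abs(W[...,0]-.516)<.04)
print(m.sum(),rect(W[m]),np.nanmedian(z[m]))
o=get_obs();print(o["ee_pos"],o["tool_rot"],o["time_s"])
save("w1",im)
E
python3 plan.py 516 315 28 1.617 4
```

```text
3911 (array([518.6, 316.3]), array([19.4, 79. ], dtype=float32), np.float32(0.035913207)) 0.05732443604609823
[0.52116779 0.3098344  0.10673316] [-3.14091062  0.0060077   1.60482133] 0.9833
[[[1.5, -1.2, 19.7], [-0.0002, 0.0015, -0.003]], [[1.4, -1.2, 19.7], [-0.0002, 0.0015, -0.003]], [[1.4, -1.2, 19.7], [-0.0002, 0.0015, -0.003]], [[1.4, -1.2, 19.7], [-0.0002, 0.0015, -0.003]]] step 19.8 0.19 t 0.9833
```

Request:
{"name": "apply_moves", "arguments": {"targets": [[[0, 0, 0], [0, 0, 0]], [[0, 0, 20], [0, 0, 0]], [[0, 0, 25], [0, 0, 0]], [[0, 0, 25], [0, 0, 0]], [[0, 0, 12], [0, 0, 0]], [[0, 0, 0], [0, 0, 0]], [[0, 0, 0], [0, 0, 0]]]}}

```text
time_s: 1.57
ee_pos: [0.5157, 0.3163, 0.0291]
tool_rot: [-3.14, 0.0, 1.62]
force: [-0.1, -0.4, 0.4]
grip_width: 0.0856
```

Request:
{"name": "apply_moves", "arguments": {"targets": [[[0, 0, 0], [0, 0, 0]], [[0, 0, 0], [0, 0, 0]], [[0, 0, 0], [0, 0, 0]], [[0, 0, 0], [0, 0, 0]], [[0, 0, 0], [0, 0, 0]], [[0, 0, 0], [0, 0, 0]], [[0, 0, 0], [0, 0, 0]], [[0, 0, 0], [0, 0, 0]]], "claw": 1}}

```text
time_s: 2.23
ee_pos: [0.5171, 0.3162, 0.0304]
tool_rot: [3.14, -0.001, 1.619]
force: [0.3, 0.1, 4.9]
grip_width: 0.0226
```

```bash
python3 -c "
from h import *
o=get_obs();print(o['ee_pos'],o['tool_rot'],o['force'],o['grip_width'],o['time_s'])"
```

```text
[0.51713326 0.31621581 0.03038784] [ 3.13974045e+00 -8.82098561e-04  1.61874533e+00] [0.25407171 0.12586838 4.86470668] 0.022579538551241472 2.2333
```

Request:
{"name": "apply_moves", "arguments": {"targets": [[[0, 0, -15], [0, 0, 0]], [[0, 0, -30], [0, 0, 0]], [[0, 0, -35], [0, 0, 0]], [[0, 0, -35], [0, 0, 0]], [[0, 0, -15], [0, 0, 0]], [[0, 0, 0], [0, 0, 0]], [[0, 0, 0], [0, 0, 0]]]}}

```text
time_s: 2.82
ee_pos: [0.5165, 0.3159, 0.1593]
tool_rot: [3.141, -0.0, 1.619]
force: [-0.1, -0.4, -1.9]
grip_width: 0.0228
```

```bash
python3 plan.py 576 -61 160 1.2873 14;python3 -c "
from h import *
o=get_obs();print(o['ee_pos'],o['tool_rot'],o['force'],o['grip_width'],o['time_s'])"
```

```text
[[[-27.1, 3.0, -0.1], [0.0, -0.0, 0.0237]], [[-27.0, 3.6, -0.1], [0.0, -0.0, 0.0237]], [[-26.9, 4.2, -0.1], [0.0, -0.0, 0.0237]], [[-26.8, 4.9, -0.1], [0.0, -0.0, 0.0237]], [[-26.7, 5.5, -0.1], [0.0, -0.0, 0.0237]], [[-26.6, 6.1, -0.1], [0.0, -0.0, 0.0237]], [[-26.4, 6.8, -0.1], [0.0, -0.0, 0.0237]], [[-26.2, 7.4, -0.0], [0.0, -0.0, 0.0237]], [[-26.1, 8.0, -0.0], [0.0, -0.0, 0.0237]], [[-25.9, 8.6, -0.0], [0.0, -0.0, 0.0237]], [[-25.6, 9.2, -0.0], [0.0, -0.0, 0.0237]], [[-25.4, 9.8, -0.0], [0.0, -0.0, 0.0237]], [[-25.2, 10.4, -0.0], [0.0, -0.0, 0.0237]], [[-24.9, 11.0, -0.0], [0.0, -0.0, 0.0237]]] step 27.3 1.36 t 2.8167
[0.51650071 0.31589771 0.15933483] [ 3.14093151e+00 -3.00990313e-04  1.61874737e+00] [-0.06311961 -0.36860841 -1.92613156] 0.02277807910007721 2.8167
```

Request:
{"name": "apply_moves", "arguments": {"targets": [[[-27.1, 3, 0], [0, 0, 0.0237]], [[-27, 3.6, 0], [0, 0, 0.0237]], [[-26.9, 4.2, 0], [0, 0, 0.0237]], [[-26.8, 4.9, 0], [0, 0, 0.0237]], [[-26.7, 5.5, 0], [0, 0, 0.0237]], [[-26.6, 6.1, 0], [0, 0, 0.0237]], [[-26.4, 6.8, 0], [0, 0, 0.0237]], [[-26.2, 7.4, 0], [0, 0, 0.0237]], [[-26.1, 8, 0], [0, 0, 0.0237]], [[-25.9, 8.6, 0], [0, 0, 0.0237]]]}}

```text
time_s: 3.65
ee_pos: [0.557, 0.0453, 0.1552]
tool_rot: [-3.135, 0.001, 1.381]
force: [0.3, -0.2, -0.9]
grip_width: 0.023
```

Request:
{"name": "apply_moves", "arguments": {"targets": [[[-25.6, 9.2, 0], [0, 0, 0.0237]], [[-25.4, 9.8, 0], [0, 0, 0.0237]], [[-25.2, 10.4, 0], [0, 0, 0.0237]], [[-24.9, 11, 0], [0, 0, 0.0237]], [[0, 0, 0], [0, 0, 0]], [[0, 0, 0], [0, 0, 0]], [[0, 0, 0], [0, 0, 0]]]}}

```text
time_s: 4.23
ee_pos: [0.5745, -0.0604, 0.1564]
tool_rot: [-3.136, -0.0, 1.287]
force: [-0.1, 1.2, -1.1]
grip_width: 0.0231
```

```bash
python3 plan.py 576 -61 86 1.2873 4; python3 - <<'E'
from h import *
print(get_obs()["force"])
im,d,P=grab("wrist");W=world(d,P);np.savez("w2",im=im,W=W);save("w2",im)
E
```

```text
[[[-0.1, 0.5, 17.6], [-0.0013, -0.0001, -0.0001]], [[-0.1, 0.5, 17.6], [-0.0013, -0.0001, -0.0001]], [[-0.1, 0.5, 17.6], [-0.0013, -0.0001, -0.0001]], [[-0.0, 0.4, 17.6], [-0.0013, -0.0001, -0.0001]]] step 17.6 0.08 t 4.2333
[-0.11862542  1.15031388 -1.0944653 ]
```

View pics/w2.png

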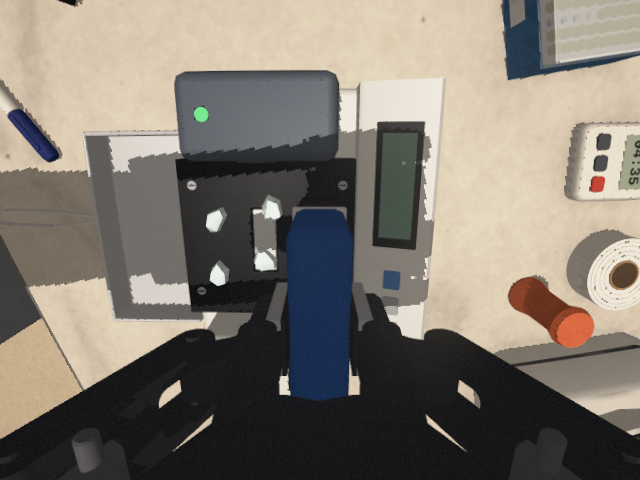

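The wrist view shows the scraper held upright. The chips are at pixels (216,220), (270,208), (219,273) and (264,260), all left of the scraper (-x, towards the tray). The well is at (264,238). I'll refine the instrument pose from this picture.

```bash
python3 - <<'E'
from h import *
D=np.load("w2.npz");im=D["im"];W=D["W"];z=W[...,2];V=im.max(-1).astype(int)
def bx(u0,u1,v0,v1):
    m=np.zeros((480,640),bool);m[v0:v1,u0:u1]=1;return m
h=bx(165,350,60,175)&(z>.088);r=rect(W[h]);print("det head",r,np.nanmedian(z[h]))
dk=bx(170,285,165,312)&(z>.05)&(z<.06);print("deck part",rect(W[dk]),np.nanmedian(z[dk]))
yaw=-.2835;w=np.array([535.7,-49.2]);ex=np.array([np.cos(yaw),np.sin(yaw)]);ey=np.array([-ex[1],ex[0]])
def loc(m): q=W[m][:,:2]*1000-w;return q@ex,q@ey
for n,u,v in(("c",216,220),("c",270,208),("c",219,273),("c",264,260)):
    m=bx(u-20,u+20,v-20,v+20)&(V>150)&(z>.057)&(z<.07);a,b=loc(m);print(n,m.sum(),a.min().round(1),a.max().round(1),b.min().round(1),b.max().round(1),np.nanmax(z[m]))
a,b=loc(dk);print("deck loc",np.percentile(a,[0.5,99]),np.percentile(b,[.5,99.5]))
a,b=loc(h);print("head loc(-43..51, 58..108)",np.percentile(a,[1,99]),np.percentile(b,[1,99]))
m=bx(245,285,222,250)&(V>90)&(z<.057)&(z>.05);a,b=loc(m);print("floor",m.sum(),np.percentile(a,[1,50,99]),np.percentile(b,[1,50,99]))
s=bx(280,360,205,400)&(z>.1);print("scraper top",rect(W[s&(z>np.nanmedian(z[s])-.004)]),np.nanmedian(z[s]))
print(get_obs()["ee_pos"])
E
```

```text
det head (array([562.6,  29.3]), array([50.1, 93.5], dtype=float32), np.float32(1.2856597)) 0.09431532141955806
deck part (array([513.2, -44.8]), array([ 76.2, 111.9], dtype=float32), np.float32(-0.28807542)) 0.05455750137556241
c 263 -39.5 -27.9 8.0 23.7 0.06441249217526726
c 260 0.1 12.8 17.4 30.9 0.06534469625214578
c 230 -39.8 -29.3 -32.8 -15.8 0.0647725016673079
c 275 -7.0 7.0 -21.0 -7.0 0.06394501169092212
deck loc [-59.6657775   13.96122544] [-56.67299377  53.71718464]
head loc(-43..51, 58..108) [-39.87854101  49.18085865] [ 58.99541418 106.86342333]
floor 584 [-7.58007324  0.27450839  7.67485143] [-6.74578234  3.76154296 13.50654804]
scraper top (array([575.7, -56.5]), array([29.6, 70.9], dtype=float32), np.float32(-0.270638)) 0.1832653457662514
[ 0.57474261 -0.05996224  0.15711178]
```

Request:
{"name": "apply_moves", "arguments": {"targets": [[[0, 0.5, 15], [0, 0, 0]], [[0, 0.5, 20], [0, 0, 0]], [[0, 0.5, 20], [0, 0, 0]], [[0, 0, 10], [0, 0, 0]], [[0, 0, 0], [0, 0, 0]], [[0, 0, 0], [0, 0, 0]], [[0, 0, 0], [0, 0, 0]]]}}

```text
time_s: 4.87
ee_pos: [0.578, -0.061, 0.0955]
tool_rot: [3.14, -0.0, 1.288]
force: [0.4, 0.0, -1.0]
grip_width: 0.0228
```

Request:
{"name": "apply_moves", "arguments": {"targets": [[[0, -0.5, 5], [0, 0, 0]], [[0, -0.5, 2.5], [0, 0, 0]], [[0, 0, 0], [0, 0, 0]], [[0, 0, 0], [0, 0, 0]], [[0, 0, 0], [0, 0, 0]], [[0, 0, 0], [0, 0, 0]]]}}

```text
time_s: 5.37
ee_pos: [0.5765, -0.0612, 0.0871]
tool_rot: [3.141, -0.0, 1.287]
force: [0.7, 0.1, -0.4]
grip_width: 0.0233
```

Request:
{"name": "apply_moves", "arguments": {"targets": [[[0, 0, 1], [0, 0, 0]], [[0, 0, 0], [0, 0, 0]], [[0, 0, 0], [0, 0, 0]]]}}

```text
time_s: 5.62
ee_pos: [0.5763, -0.0611, 0.0857]
tool_rot: [-3.141, -0.0, 1.287]
force: [0.3, -0.8, -2.3]
grip_width: 0.0235
```

Request:
{"name": "apply_moves", "arguments": {"targets": [[[0, 0, 0.7], [0, 0, 0]], [[0, 0, 0], [0, 0, 0]], [[0, 0, 0], [0, 0, 0]]]}}

```text
time_s: 5.87
ee_pos: [0.5765, -0.0612, 0.0854]
tool_rot: [3.141, -0.0, 1.287]
force: [-0.0, -0.8, 0.6]
grip_width: 0.0229
```

Request:
{"name": "apply_moves", "arguments": {"targets": [[[0, -4, 0], [0, 0, 0]], [[0, -6, 0], [0, 0, 0]], [[0, -6, 0], [0, 0, 0]], [[0, -6, 0], [0, 0, 0]], [[0, -6, 0], [0, 0, 0]], [[0, -6, 0], [0, 0, 0]], [[0, -6, 0], [0, 0, 0]], [[0, -6, 0], [0, 0, 0]], [[0, -6, 0], [0, 0, 0]], [[0, -6, 0], [0, 0, 0]]]}}

```text
time_s: 6.7
ee_pos: [0.5203, -0.0447, 0.0853]
tool_rot: [3.141, -0.0, 1.287]
force: [1.4, -0.2, 1.3]
grip_width: 0.0229
```

Request:
{"name": "apply_moves", "arguments": {"targets": [[[0, -6, 0], [0, 0, 0]], [[0, -6, 0], [0, 0, 0]], [[0, -6, 0], [0, 0, 0]], [[0, -6, 0], [0, 0, 0]], [[0, -6, 0], [0, 0, 0]], [[0, -6, 0], [0, 0, 0]], [[0, -6, 0], [0, 0, 0]], [[0, -4, 0], [0, 0, 0]], [[0, 0, 0], [0, 0, 0]]]}}

```text
time_s: 7.45
ee_pos: [0.4755, -0.0316, 0.0853]
tool_rot: [-3.141, -0.0, 1.287]
force: [-0.5, 0.3, 3.8]
grip_width: 0.0229
```

```bash
python3 - <<'E'
from h import *
im,d,P=grab("top");save("t2",cv2.resize(im[190:340,280:430],None,fx=4,fy=4,interpolation=cv2.INTER_CUBIC))
im,d,P=grab("wrist");W=world(d,P);np.savez("w3",im=im,W=W);save("w3",im)
o=get_obs();print(o["ee_pos"],o["force"],o["grip_width"],o["time_s"])
E
```

```text
[ 0.47551943 -0.03164395  0.08534343] [-2.41446833  0.63810967  6.51270812] 0.02292345773680502 7.55
```

View pics/w3.png

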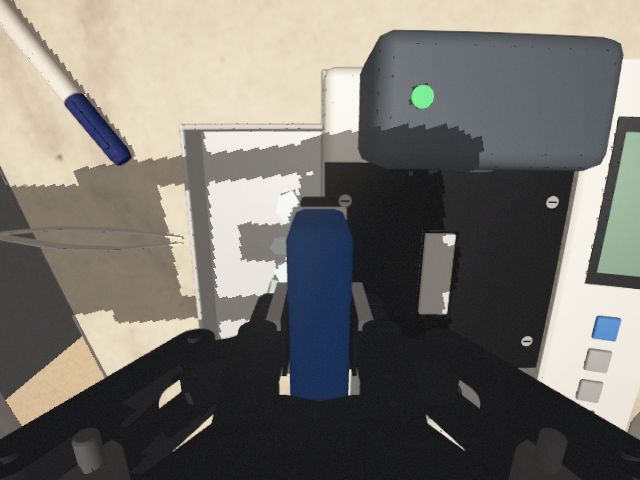

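The deck behind the scraper is clear and the empty well is at (437,272). Chips show in the tray beside the scraper front at about (288,205), (278,245) and (272,287). I'll lift and check.

Request:
{"name": "apply_moves", "arguments": {"targets": [[[0, 0, -10], [0, 0, 0]], [[0, 0, -25], [0, 0, 0]], [[0, 0, -30], [0, 0, 0]], [[0, 0, -10], [0, 0, 0]], [[0, 0, 0], [0, 0, 0]]]}}

```text
time_s: 7.97
ee_pos: [0.4783, -0.0323, 0.1632]
tool_rot: [3.136, -0.001, 1.287]
force: [-0.1, -0.3, -0.8]
grip_width: 0.023
```

```bash
python3 - <<'E'
from h import *
im,d,P=grab("wrist");W=world(d,P);np.savez("w4",im=im,W=W);save("w4",im)
o=get_obs();print(o["ee_pos"],o["force"],o["grip_width"],o["time_s"])
D=np.load("w3.npz");im=D["im"];W=D["W"];z=W[...,2];V=im.max(-1).astype(int)
m=np.zeros((480,640),bool);m[225:322,410:465]=1;m&=(V>75)&(z<.06)&(z>.045);
n,l,st,c=cv2.connectedComponentsWithStats(m.astype(np.uint8));i=1+st[1:,4].argmax();print("well",st[i],rect(W[l==i]),np.nanmedian(z[l==i]))
E
python3 plan.py 516 315 160 1.617 13
```

```text
[ 0.47706868 -0.03209943  0.16084162] [-0.25123906 -0.84011121 -1.0531549 ] 0.02302529188562343 8.0167
well [ 418  233   38   82 2464] (array([535.5, -49.1]), array([16.5, 46.3], dtype=float32), np.float32(-0.28405422)) 0.05457953282744308
[[[26.5, -4.6, 0.1], [0.0002, 0.0, -0.0254]], [[26.6, -3.9, 0.1], [0.0002, 0.0, -0.0254]], [[26.7, -3.3, 0.1], [0.0002, 0.0, -0.0254]], [[26.7, -2.6, 0.1], [0.0002, 0.0, -0.0254]], [[26.8, -1.9, 0.1], [0.0002, 0.0, -0.0254]], [[26.8, -1.2, 0.1], [0.0002, 0.0, -0.0254]], [[26.9, -0.5, 0.1], [0.0002, 0.0, -0.0254]], [[26.9, 0.1, 0.1], [0.0002, 0.0, -0.0254]], [[26.9, 0.8, 0.1], [0.0002, 0.0, -0.0254]], [[26.8, 1.5, 0.1], [0.0002, 0.0, -0.0254]], [[26.8, 2.2, 0.1], [0.0002, 0.0, -0.0254]], [[26.7, 2.9, 0.1], [0.0002, 0.0, -0.0254]], [[26.6, 3.5, 0.1], [0.0002, 0.0, -0.0254]]] step 26.9 1.45 t 8.0167
```

View pics/w4.png

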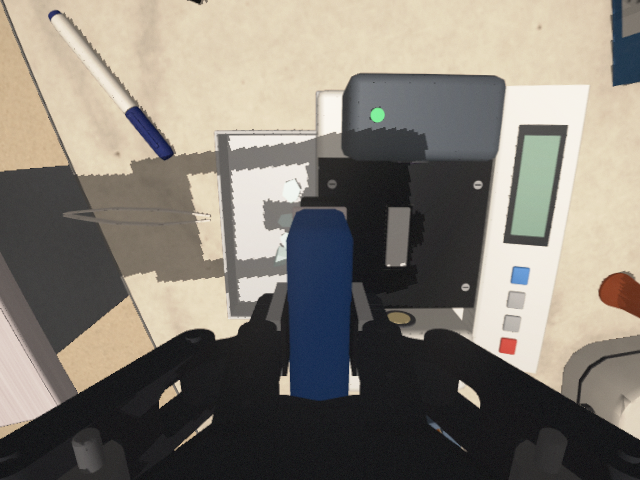

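The deck is clear. Three chips are visible in the tray (290,188), (285,220), (280,250), and the fourth is probably hidden under the scraper. The well measures (535.5,-49.1), 16.5 x 46.3 mm, as specified. Next I set the scraper down where it stood.

Request:
{"name": "apply_moves", "arguments": {"targets": [[[26.5, -4.6, 0], [0, 0, -0.0254]], [[26.6, -3.9, 0], [0, 0, -0.0254]], [[26.7, -3.3, 0], [0, 0, -0.0254]], [[26.7, -2.6, 0], [0, 0, -0.0254]], [[26.8, -1.9, 0], [0, 0, -0.0254]], [[26.8, -1.2, 0], [0, 0, -0.0254]], [[26.9, -0.5, 0], [0, 0, -0.0254]], [[26.9, 0.1, 0], [0, 0, -0.0254]], [[26.9, 0.8, 0], [0, 0, -0.0254]], [[26.8, 1.5, 0], [0, 0, -0.0254]]]}}

```text
time_s: 8.85
ee_pos: [0.5048, 0.236, 0.1568]
tool_rot: [-3.136, 0.002, 1.542]
force: [0.2, -0.9, -0.7]
grip_width: 0.023
```

Request:
{"name": "apply_moves", "arguments": {"targets": [[[26.8, 2.2, 0], [0, 0, -0.0254]], [[26.7, 2.9, 0], [0, 0, -0.0254]], [[26.6, 3.5, 0], [0, 0, -0.0254]], [[0, 0, 20], [0, 0, 0]], [[0, 0, 30], [0, 0, 0]], [[0, 0, 35], [0, 0, 0]], [[0, 0, 25], [0, 0, 0]], [[0, 0, 10], [0, 0, 0]], [[0, 0, 0], [0, 0, 0]], [[0, 0, 0], [0, 0, 0]]]}}

```text
time_s: 9.68
ee_pos: [0.5147, 0.3149, 0.039]
tool_rot: [-3.139, 0.001, 1.617]
force: [-0.5, -0.4, -0.5]
grip_width: 0.0231
```

```bash
python3 - <<'E'
from h import *
im,d,P=grab("top");W=world(d,P);z=W[...,2]
save("t3",cv2.resize(im[235:345,290:420],None,fx=5,fy=5,interpolation=cv2.INTER_CUBIC))
o=get_obs();print(o["ee_pos"],o["tool_rot"],o["force"],o["grip_width"],o["time_s"])
E
```

```text
[0.51597179 0.3154833  0.04097823] [ 3.14026223e+00 -6.69032378e-04  1.61706683e+00] [-0.45622993  0.2693693  -1.17964812] 0.02312011358439036 9.7333
```

View pics/t3.png

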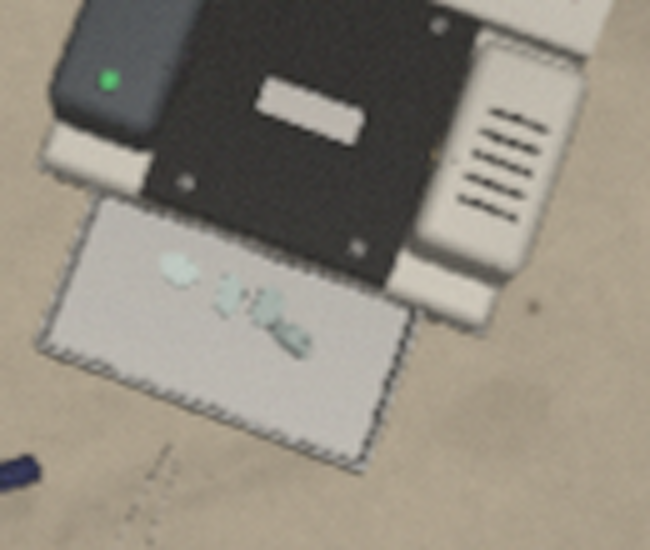

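All four chips are in the tray, at crop pixels (180,268), (228,295), (268,305) and (293,340). The deck and well floor are clear. Now the scraper goes down the last ~10 mm.

Request:
{"name": "apply_moves", "arguments": {"targets": [[[0, 0, 5], [0, 0, 0]], [[0, 0, 3.5], [0, 0, 0]], [[0, 0, 1.5], [0, 0, 0]], [[0, 0, 0], [0, 0, 0]], [[0, 0, 0], [0, 0, 0]], [[0, 0, 0], [0, 0, 0]]]}}

```text
time_s: 10.23
ee_pos: [0.5155, 0.3153, 0.0305]
tool_rot: [3.141, -0.0, 1.617]
force: [0.4, -0.0, -1.4]
grip_width: 0.0228
```

Request:
{"name": "apply_moves", "arguments": {"targets": [[[0, 0, 0.6], [0, 0, 0]], [[0, 0, 0], [0, 0, 0]], [[0, 0, 0], [0, 0, 0]]]}}

```text
time_s: 10.48
ee_pos: [0.5156, 0.3153, 0.0304]
tool_rot: [3.141, -0.0, 1.617]
force: [-1.9, -0.9, 3.8]
grip_width: 0.0231
```

Request:
{"name": "apply_moves", "arguments": {"targets": [[[0, 0, 0], [0, 0, 0]], [[0, 0, 0], [0, 0, 0]], [[0, 0, 0], [0, 0, 0]], [[0, 0, 0], [0, 0, 0]], [[0, 0, 0], [0, 0, 0]], [[0, 0, 0], [0, 0, 0]], [[0, 0, 0], [0, 0, 0]], [[0, 0, 0], [0, 0, 0]]], "claw": 0}}

```text
time_s: 11.15
ee_pos: [0.5153, 0.3152, 0.0295]
tool_rot: [-3.142, -0.0, 1.617]
force: [0.1, -0.5, 0.0]
grip_width: 0.0855
```

Request:
{"name": "apply_moves", "arguments": {"targets": [[[0, 0, -10], [0, 0, 0]], [[0, 0, -25], [0, 0, 0]], [[0, 0, -35], [0, 0, 0]], [[0, 0, -35], [0, 0, 0]], [[0, 0, -25], [0, 0, 0]], [[0, 0, 0], [0, 0, 0]]]}}

```text
time_s: 11.65
ee_pos: [0.5187, 0.3169, 0.1689]
tool_rot: [3.128, -0.006, 1.617]
force: [0.8, 0.8, 1.2]
grip_width: 0.0853
```

```bash
python3 - <<'E'
from h import *
im,d,P=grab("top");W=world(d,P);z=W[...,2]
D=np.load("top.npz");print("scraper top px z",[np.round(W[v,u],3) for u,v in((180,254),(189,254),(198,254))])
o=get_obs();print(o["ee_pos"],o["tool_rot"],o["force"],o["grip_width"],o["time_s"])
im,d,P=grab("wrist");W=world(d,P);z=W[...,2];m=(z>.052)&(z<.066)&(abs(W[...,1]-.315)<.07)&(abs(W[...,0]-.516)<.05);print(m.sum(),rect(W[m]),np.nanmedian(z[m]))
E
python3 plan.py 530 -356 160 1.537 20
```

```text
scraper top px z [array([0.513, 0.326, 0.056]), array([0.513, 0.305, 0.061]), array([0.515, 0.286, 0.059])]
[0.51753878 0.3163862  0.16550776] [ 3.13203407 -0.00421244  1.61731983] [ 0.30144531 -0.43551135  0.00331079] 0.0854025746823928 11.7
3155 (array([515.5, 315.6]), array([24. , 78.5], dtype=float32), np.float32(0.043793872)) 0.05712773532867874
[[[-33.6, -0.9, 0.0], [0.0002, -0.0001, 0.004]], [[-33.6, -0.7, 0.1], [0.0002, -0.0001, 0.004]], [[-33.6, -0.6, 0.1], [0.0002, -0.0001, 0.004]], [[-33.6, -0.5, 0.1], [0.0002, -0.0001, 0.004]], [[-33.6, -0.3, 0.1], [0.0002, -0.0001, 0.004]], [[-33.6, -0.2, 0.1], [0.0002, -0.0001, 0.004]], [[-33.6, -0.1, 0.1], [0.0002, -0.0001, 0.004]], [[-33.6, 0.1, 0.1], [0.0002, -0.0001, 0.004]], [[-33.6, 0.2, 0.1], [0.0002, -0.0001, 0.004]], [[-33.6, 0.3, 0.1], [0.0002, -0.0001, 0.004]], [[-33.6, 0.5, 0.1], [0.0002, -0.0001, 0.004]], [[-33.6, 0.6, 0.1], [0.0002, -0.0001, 0.004]], [[-33.6, 0.7, 0.1], [0.0002, -0.0001, 0.004]], [[-33.6, 0.9, 0.1], [0.0002, -0.0001, 0.004]], [[-33.6, 1.0, 0.1], [0.0002, -0.0001, 0.004]], [[-33.6, 1.2, 0.1], [0.0002, -0.0001, 0.004]], [[-33.6, 1.3, 0.1], [0.0002, -0.0001, 0.004]], [[-33.6, 1.4, 0.1], [0.0002, -0.0001, 0.004]], [[-33.6, 1.6, 0.1], [0.0002, -0.0001, 0.004]], [[-33.5, 1.7, 0.1], [0.0002, -0.0001, 0.004]]] step 33.6 0.23 t 11.75
```

The scraper is standing upright, top at 57 mm. Moving over the green cell.

Request:
{"name": "apply_moves", "arguments": {"targets": [[[-33.6, -0.9, 0], [0, 0, 0.004]], [[-33.6, -0.7, 0], [0, 0, 0.004]], [[-33.6, -0.6, 0], [0, 0, 0.004]], [[-33.6, -0.5, 0], [0, 0, 0.004]], [[-33.6, -0.3, 0], [0, 0, 0.004]], [[-33.6, -0.2, 0], [0, 0, 0.004]], [[-33.6, -0.1, 0], [0, 0, 0.004]], [[-33.6, 0.1, 0], [0, 0, 0.004]], [[-33.6, 0.2, 0], [0, 0, 0.004]], [[-33.6, 0.3, 0], [0, 0, 0.004]]]}}

```text
time_s: 12.58
ee_pos: [0.5207, -0.0222, 0.1577]
tool_rot: [-3.138, -0.001, 1.577]
force: [-0.0, 0.6, 0.0]
grip_width: 0.0855
```

Request:
{"name": "apply_moves", "arguments": {"targets": [[[-33.6, 0.5, 0], [0, 0, 0.004]], [[-33.6, 0.6, 0], [0, 0, 0.004]], [[-33.6, 0.7, 0], [0, 0, 0.004]], [[-33.6, 0.9, 0], [0, 0, 0.004]], [[-33.6, 1, 0], [0, 0, 0.004]], [[-33.6, 1.2, 0], [0, 0, 0.004]], [[-33.6, 1.3, 0], [0, 0, 0.004]], [[-33.6, 1.4, 0], [0, 0, 0.004]], [[-33.6, 1.6, 0], [0, 0, 0.004]], [[-33.5, 1.7, 0], [0, 0, 0.004]]]}}

```text
time_s: 13.42
ee_pos: [0.528, -0.3578, 0.1572]
tool_rot: [-3.139, -0.003, 1.537]
force: [0.7, 0.1, 1.0]
grip_width: 0.0855
```

Request:
{"name": "apply_moves", "arguments": {"targets": [[[0, 0, 25], [0, 0, 0]], [[0, 0, 25], [0, 0, 0]], [[0, 0, 0], [0, 0, 0]], [[0, 0, 0], [0, 0, 0]], [[0, 0, 0], [0, 0, 0]], [[0, 0, 0], [0, 0, 0]]]}}

```text
time_s: 13.92
ee_pos: [0.5299, -0.3569, 0.1113]
tool_rot: [3.139, 0.002, 1.538]
force: [0.1, -0.5, 0.5]
grip_width: 0.0855
```

```bash
python3 - <<'E'
from h import *
im,d,P=grab("wrist");W=world(d,P);z=W[...,2];hsv=cv2.cvtColor(im,cv2.COLOR_RGB2HSV);H,S=hsv[...,0],hsv[...,1]
save("w5",im);np.savez("w5",im=im,W=W)
near=(abs(W[...,0]-.531)<.05)&(abs(W[...,1]+.327)<.09)
for n,h0,h1 in(("green",40,90),("amber",5,25)):
    m=near&(z>.052)&(z<.064)&(H>h0)&(H<h1);m=cv2.morphologyEx(m.astype(np.uint8),cv2.MORPH_OPEN,np.ones((3,3)))>0;print(n,m.sum(),rect(W[m]),np.nanmedian(z[m]))
m=near&(z>.012)&(z<.026);print("stand",rect(W[m]))
o=get_obs();print(o["ee_pos"],o["tool_rot"],o["force"],o["grip_width"],o["time_s"])
E
```

```text
green 1438 (array([ 530.4, -356.5]), array([12.2, 42.7], dtype=float32), np.float32(-0.037293583)) 0.05734387318189525
amber 1759 (array([ 532.3, -294.9]), array([12.4, 42. ], dtype=float32), np.float32(-0.034272682)) 0.05741692361442496
stand (array([ 531.3, -325.4]), array([ 50.3, 127.6], dtype=float32), np.float32(-0.029259603))
[ 0.53011114 -0.3569499   0.11166134] [3.13881682e+00 2.00212742e-03 1.53797804e+00] [0.27981799 0.1138951  0.34671118] 0.08548288121490008 13.9667
```

View pics/w5.png

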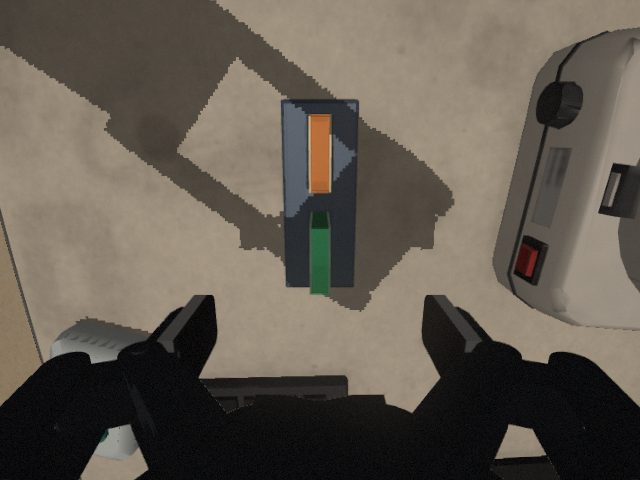

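The green cell is at (320,255), 12.2 x 42.7 mm, centred between the open fingers; amber is at (320,152). Descending to TCP z ≈ 30 mm.

Request:
{"name": "apply_moves", "arguments": {"targets": [[[0.4, 0.2, 20], [0, 0, 0]], [[0, 0, 25], [0, 0, 0]], [[0, 0, 22], [0, 0, 0]], [[0, 0, 10], [0, 0, 0]], [[0, 0, 3], [0, 0, 0]], [[0, 0, 0], [0, 0, 0]], [[0, 0, 0], [0, 0, 0]], [[0, 0, 0], [0, 0, 0]]]}}

```text
time_s: 14.63
ee_pos: [0.5306, -0.3573, 0.0319]
tool_rot: [3.138, 0.002, 1.537]
force: [-0.6, -0.4, 1.4]
grip_width: 0.0849
```

Request:
{"name": "apply_moves", "arguments": {"targets": [[[0, 0, 0], [0, 0, 0]], [[0, 0, 0], [0, 0, 0]], [[0, 0, 0], [0, 0, 0]], [[0, 0, 0], [0, 0, 0]], [[0, 0, 0], [0, 0, 0]], [[0, 0, 0], [0, 0, 0]], [[0, 0, 0], [0, 0, 0]], [[0, 0, 0], [0, 0, 0]], [[0, 0, 0], [0, 0, 0]], [[0, 0, 0], [0, 0, 0]]], "claw": 1}}

```text
time_s: 15.47
ee_pos: [0.5294, -0.3564, 0.0295]
tool_rot: [3.142, -0.0, 1.537]
force: [0.5, 0.0, 0.2]
grip_width: 0.0116
```

Request:
{"name": "apply_moves", "arguments": {"targets": [[[0, 0, -5], [0, 0, 0]], [[0, 0, -10], [0, 0, 0]], [[0, 0, -20], [0, 0, 0]], [[0, 0, -30], [0, 0, 0]], [[0, 0, -35], [0, 0, 0]], [[0, 0, -25], [0, 0, 0]], [[0, 0, -5], [0, 0, 0]], [[0, 0, 0], [0, 0, 0]], [[0, 0, 0], [0, 0, 0]]]}}

```text
time_s: 16.22
ee_pos: [0.529, -0.3562, 0.1592]
tool_rot: [-3.141, -0.0, 1.537]
force: [1.2, 1.0, -1.1]
grip_width: 0.0114
```

```bash
python3 - <<'E'
from h import *
im,d,P=grab("wrist");W=world(d,P);z=W[...,2];hsv=cv2.cvtColor(im,cv2.COLOR_RGB2HSV);H,S=hsv[...,0],hsv[...,1]
save("w6",im);np.savez("w6",im=im,W=W)
o=get_obs();print(o["ee_pos"],o["tool_rot"],o["force"],o["grip_width"],o["time_s"])
m=(H>40)&(H<90)&(S>80)&(z>.12);zt=np.nanpercentile(z[m],80);m&=abs(z-zt)<.005;print(m.sum(),zt,rect(W[m]),W[m].mean(0))
R=Ro.from_euler("xyz",o["tool_rot"]);L=R.inv().apply(W[m]-o["ee_pos"])*1000;print("tool frame range",np.percentile(L,[1,99],axis=0).round(1))
E
python3 plan.py 535.5 -49.1 160 1.2873 11
```

```text
[ 0.52847901 -0.3557829   0.15762214] [-3.13884530e+00 -1.99384264e-03  1.53718835e+00] [-0.38166634 -0.50474908 -1.19909807] 0.011612132151676564 16.2667
287 0.23480348259485995 (array([ 528.3, -352.2]), array([ 26.1, 114. ], dtype=float32), np.float32(1.5313734)) [ 0.53045344 -0.34834599  0.23496271]
tool frame range [[ -9.1 -54.8 -82.1]
 [ 16.6  55.6 -72.1]]
[[[27.9, -0.3, -0.2], [-0.0003, -0.0001, 0.0227]], [[27.9, -0.9, -0.2], [-0.0003, -0.0001, 0.0227]], [[27.8, -1.6, -0.2], [-0.0003, -0.0001, 0.0227]], [[27.8, -2.2, -0.2], [-0.0003, -0.0001, 0.0227]], [[27.7, -2.8, -0.2], [-0.0003, -0.0001, 0.0227]], [[27.7, -3.5, -0.2], [-0.0003, -0.0001, 0.0227]], [[27.6, -4.1, -0.2], [-0.0003, -0.0001, 0.0227]], [[27.5, -4.7, -0.2], [-0.0003, -0.0001, 0.0227]], [[27.4, -5.3, -0.2], [-0.0003, -0.0001, 0.0227]], [[27.2, -6.0, -0.2], [-0.0003, -0.0001, 0.0227]], [[27.1, -6.6, -0.2], [-0.0003, -0.0001, 0.0227]]] step 27.9 1.3 t 16.2667
```

Request:
{"name": "apply_moves", "arguments": {"targets": [[[27.9, -0.3, 0], [0, 0, 0.0227]], [[27.9, -0.9, 0], [0, 0, 0.0227]], [[27.8, -1.6, 0], [0, 0, 0.0227]], [[27.8, -2.2, 0], [0, 0, 0.0227]], [[27.7, -2.8, 0], [0, 0, 0.0227]], [[27.7, -3.5, 0], [0, 0, 0.0227]], [[27.6, -4.1, 0], [0, 0, 0.0227]], [[27.5, -4.7, 0], [0, 0, 0.0227]], [[27.4, -5.3, 0], [0, 0, 0.0227]], [[27.2, -6, 0], [0, 0, 0.0227]]]}}

```text
time_s: 17.1
ee_pos: [0.534, -0.0759, 0.1565]
tool_rot: [-3.136, 0.0, 1.309]
force: [0.9, 1.1, -0.7]
grip_width: 0.012
```

Request:
{"name": "apply_moves", "arguments": {"targets": [[[27.1, -6.6, 0], [0, 0, 0.0227]], [[0, 0, 20], [0, 0, 0]], [[0, 0, 30], [0, 0, 0]], [[0, 0, 17], [0, 0, 0]], [[0, 0, 5], [0, 0, 0]], [[0, 0, 0], [0, 0, 0]], [[0, 0, 0], [0, 0, 0]], [[0, 0, 0], [0, 0, 0]], [[0, 0, 0], [0, 0, 0]], [[0, 0, 0], [0, 0, 0]]]}}

```text
time_s: 17.93
ee_pos: [0.5372, -0.05, 0.089]
tool_rot: [3.139, -0.0, 1.287]
force: [-0.5, 0.1, -0.1]
grip_width: 0.0115
```

```bash
cat > cell.py <<'E'
from h import *
import sys
o=get_obs();im,d,P=grab("wrist");W=world(d,P);z=W[...,2];hsv=cv2.cvtColor(im,cv2.COLOR_RGB2HSV);H,S=hsv[...,0],hsv[...,1]
save(sys.argv[1],im);np.savez(sys.argv[1],im=im,W=W)
print(o["ee_pos"],o["tool_rot"],o["force"],o["grip_width"],o["time_s"])
R=Ro.from_euler("xyz",o["tool_rot"]);L=R.inv().apply((W-o["ee_pos"]).reshape(-1,3)).reshape(W.shape)*1000
m=(H>40)&(H<90)&(S>60)&(abs(L[...,0])<32)&(abs(L[...,1])<12)&(L[...,2]<-15)&(L[...,2]>-45)
zt=np.nanpercentile(L[m][:,2],20);t=m&(L[...,2]<zt+4)
print("cell",m.sum(),t.sum(),zt,rect(W[t]),"tool range",np.percentile(L[t],[1,99],axis=0).round(1))
wl=np.array([535.5,-49.1]);yaw=-.284;ex=np.array([np.cos(yaw),np.sin(yaw)]);ey=np.array([-ex[1],ex[0]])
q=(np.array(rect(W[t])[0])-wl);print("cell - well in photometer x,y",q@ex,q@ey,"tcp",(np.array(o["ee_pos"][:2])*1000-wl)@ex,(np.array(o["ee_pos"][:2])*1000-wl)@ey)
E
python3 cell.py w7
```

```text
[ 0.53716032 -0.05003289  0.08899392] [ 3.13889160e+00 -3.77760583e-04  1.28716557e+00] [-0.54912055  0.08897085 -0.11871974] 0.011465021326712219 17.9333
cell 3184 2950 -28.348748739163057 (array([537.8, -50.6]), array([19.6, 44. ], dtype=float32), np.float32(-0.101190224)) tool range [[-21.   -5.3 -29.2]
 [ 20.9   4.8 -25.5]]
cell - well in photometer x,y 2.628163833367172 -0.795458902131696 tcp 1.8552043155757214 -0.4303024165538677
```

View pics/w7.png

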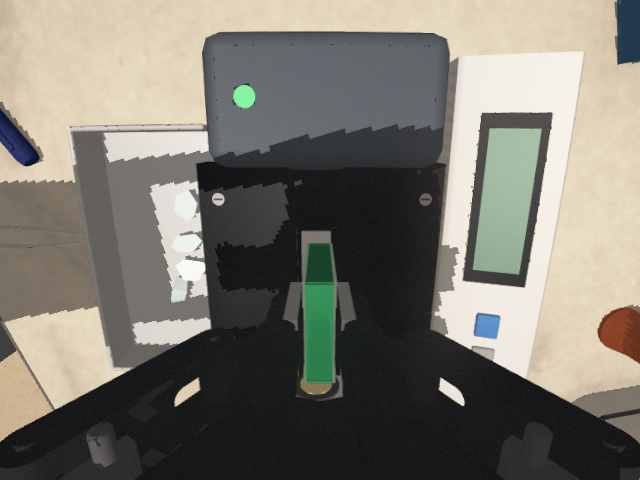

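The cell is held centred (tool x ±21, y about 0), and the well is visible at (316,238) just ahead of the cell's far end. TCP is off the well by (+1.9,-0.4) mm, so I'll correct that, lower nearly to the deck and let it settle.

Request:
{"name": "apply_moves", "arguments": {"targets": [[[0.4, -1.9, 3], [0, 0, 0]], [[0, 0, 3], [0, 0, 0]], [[0, 0, 2], [0, 0, 0]], [[0, 0, 0], [0, 0, 0]], [[0, 0, 0], [0, 0, 0]], [[0, 0, 0], [0, 0, 0]], [[0, 0, 0], [0, 0, 0]], [[0, 0, 0], [0, 0, 0]], [[0, 0, 0], [0, 0, 0]], [[0, 0, 0], [0, 0, 0]]]}}

```text
time_s: 18.82
ee_pos: [0.5346, -0.0488, 0.0796]
tool_rot: [3.141, -0.0, 1.287]
force: [0.5, -0.2, -1.3]
grip_width: 0.0114
```

```bash
python3 cell.py w8; python3 - <<'E'
from h import *
for i in range(4):
    capture("top");o=get_obs();print(o["ee_pos"],o["tool_rot"],o["force"])
D=np.load("w8.npz");im=D["im"];W=D["W"];z=W[...,2];V=im.max(-1).astype(int)
# detector head edge & visible far end of well in photometer frame
wl=np.array([535.5,-49.1]);yaw=-.284;ex=np.array([np.cos(yaw),np.sin(yaw)]);ey=np.array([-ex[1],ex[0]])
q=W[...,:2]*1000-wl;a=q@ex;b=q@ey
m=(abs(a)<14)&(b>10)&(b<30)&(z>.045)&(z<.06)&(V>70);print("well far part",m.sum(),np.percentile(a[m],[1,50,99]),np.percentile(b[m],[1,50,99]))
E
```

```text
[ 0.53464267 -0.04878959  0.07960501] [ 3.14136454e+00 -1.42301729e-04  1.28749584e+00] [ 0.53167725 -0.17423557 -1.27257398] 0.011401447352844388 18.8167
cell 3201 2971 -28.316619902397264 (array([532.6, -48.2]), array([21.7, 43.7], dtype=float32), np.float32(-0.47409454)) tool range [[-20.9  -5.3 -29.4]
 [ 20.9   4.9 -25.4]]
cell - well in photometer x,y -3.0360106419715036 0.0513749144587383 tcp -0.9099602353180384 0.057756798496819986
[ 0.53457994 -0.04879321  0.07955645] [ 3.14151863e+00 -1.21331119e-04  1.28746957e+00] [ 0.47148525 -0.15102292 -1.15355275]
[ 0.5345663  -0.04879548  0.07953804] [ 3.14151505e+00 -7.20191263e-05  1.28748860e+00] [-0.49350453  0.58530814 -0.17702013]
[ 0.53458417 -0.04878869  0.07953226] [ 3.14151306e+00 -8.41096497e-05  1.28751854e+00] [ 0.44851012  0.11749433 -0.11106294]
[ 0.53457079 -0.04879117  0.07954259] [ 3.14153232e+00 -8.73466449e-05  1.28748150e+00] [-0.62991889 -0.45532172 -1.11592413]
well far part 326 [-8.2709638   1.2967266   7.80557713] [10.54878453 20.8882912  22.93858205]
```

Request:
{"name": "apply_moves", "arguments": {"targets": [[[-0.2, 0.9, 0], [0, 0, 0]], [[0, 0, 0], [0, 0, 0]], [[0, 0, 1], [0, 0, 0]], [[0, 0, 1], [0, 0, 0]], [[0, 0, 1], [0, 0, 0]], [[0, 0, 1], [0, 0, 0]], [[0, 0, 1], [0, 0, 0]], [[0, 0, 0], [0, 0, 0]], [[0, 0, 0], [0, 0, 0]], [[0, 0, 0], [0, 0, 0]]]}}

```text
time_s: 19.9
ee_pos: [0.5354, -0.0492, 0.0747]
tool_rot: [3.142, -0.0, 1.288]
force: [-2.3, 1.1, 3.2]
grip_width: 0.0116
```

```bash
python3 cell.py w9
```

```text
[ 0.53536291 -0.04924361  0.07474653] [ 3.14150592e+00 -5.27129354e-05  1.28752237e+00] [-2.27681324  1.11064386  3.19799871] 0.011581255837951731 19.9
cell 3195 2955 -28.337280857017785 (array([536.1, -49.9]), array([17.9, 43.6], dtype=float32), np.float32(-0.42017967)) tool range [[-21.   -5.3 -29.3]
 [ 20.9   4.9 -25.4]]
cell - well in photometer x,y 0.8001235175177444 -0.5998352746505116 tcp -0.09135513367414569 -0.17627339941709821
```

Request:
{"name": "apply_moves", "arguments": {"targets": [[[0, 0, 1], [0, 0, 0]], [[0, 0, 1], [0, 0, 0]], [[0, 0, 1], [0, 0, 0]], [[0, 0, 1], [0, 0, 0]], [[0, 0, 1], [0, 0, 0]], [[0, 0, 0], [0, 0, 0]], [[0, 0, 0], [0, 0, 0]]]}}

```text
time_s: 20.53
ee_pos: [0.5354, -0.0492, 0.0696]
tool_rot: [3.141, -0.0, 1.287]
force: [-1.4, -0.6, 2.7]
grip_width: 0.0113
```

Request:
{"name": "apply_moves", "arguments": {"targets": [[[0, 0, 1], [0, 0, 0]], [[0, 0, 1], [0, 0, 0]], [[0, 0, 1], [0, 0, 0]], [[0, 0, 1], [0, 0, 0]], [[0, 0, 1], [0, 0, 0]], [[0, 0, 0], [0, 0, 0]], [[0, 0, 0], [0, 0, 0]]]}}

```text
time_s: 21.12
ee_pos: [0.5354, -0.0492, 0.0646]
tool_rot: [3.141, -0.0, 1.287]
force: [-2.1, 0.0, 4.3]
grip_width: 0.0117
```

```bash
python3 cell.py w10
```

```text
[ 0.53544193 -0.04923927  0.0646066 ] [ 3.14137516e+00 -1.47372710e-04  1.28748938e+00] [-2.0575843   0.01195562  4.25499642] 0.011669976531064696 21.1167
cell 3201 2962 -28.33477857713524 (array([535.8, -49.7]), array([16.7, 43.6], dtype=float32), np.float32(-0.41452688)) tool range [[-21.1  -5.3 -29.4]
 [ 20.9   4.9 -25.4]]
cell - well in photometer x,y 0.4561012886035916 -0.4919061033714845 tcp -0.016724653429681192 -0.1499638077274797
```

Request:
{"name": "apply_moves", "arguments": {"targets": [[[0, -0.3, 0.7], [0, 0, 0]], [[0, 0, 0.7], [0, 0, 0]], [[0, 0, 0.6], [0, 0, 0]], [[0, 0, 0], [0, 0, 0]], [[0, 0, 0], [0, 0, 0]], [[0, 0, 0], [0, 0, 0]]]}}

```text
time_s: 21.67
ee_pos: [0.5354, -0.0492, 0.0627]
tool_rot: [3.141, -0.0, 1.287]
force: [-1.0, -0.4, 4.7]
grip_width: 0.0114
```

Request:
{"name": "apply_moves", "arguments": {"targets": [[[0, 0, 0.4], [0, 0, 0]], [[0, 0, 0.3], [0, 0, 0]], [[0, 0, 0], [0, 0, 0]], [[0, 0, 0], [0, 0, 0]], [[0, 0, 0], [0, 0, 0]]]}}

```text
time_s: 22.08
ee_pos: [0.5354, -0.0493, 0.0624]
tool_rot: [3.141, -0.0, 1.287]
force: [-2.0, -0.2, 6.1]
grip_width: 0.0115
```

Request:
{"name": "apply_moves", "arguments": {"targets": [[[0, 0, 0.5], [0, 0, 0]], [[0, 0, 0], [0, 0, 0]], [[0, 0, 0], [0, 0, 0]], [[0, 0, 0], [0, 0, 0]]]}}

```text
time_s: 22.42
ee_pos: [0.5354, -0.0492, 0.0624]
tool_rot: [3.14, -0.0, 1.287]
force: [-2.3, 1.2, 8.5]
grip_width: 0.0119
```

```bash
python3 cell.py w11; python3 -c "
from h import *
F=[]
for i in range(5): capture('top');F.append(get_obs()['force'])
print(np.mean(F,0))"
```

```text
[ 0.53543887 -0.04924312  0.06238697] [ 3.14049251e+00 -1.00977386e-04  1.28748999e+00] [-2.33332914  1.2037372   8.5263117 ] 0.011917685803058011 22.4167
cell 3198 2960 -28.3529859407642 (array([533.2, -48.3]), array([21.1, 43.4], dtype=float32), np.float32(-0.43630117)) tool range [[-21.   -5.3 -29.3]
 [ 20.9   4.8 -25.5]]
cell - well in photometer x,y -2.4320254789104667 0.12349927096996483 tcp -0.01857968671362331 -0.15451953296461865
[-2.07008561  0.40324437  8.52080326]
```

The cell is on the stop: 0.5 mm more command gave no travel, force rose to 8.5 N, and its top is at 90.9 mm (91 expected). One last look at the scene.

```bash
python3 - <<'E'
from h import *
im,d,P=grab("scene");save("s9",cv2.resize(im[170:400,190:450],None,fx=2.6,fy=2.6,interpolation=cv2.INTER_CUBIC))
E
```

```text
(no output)
```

View pics/s9.png

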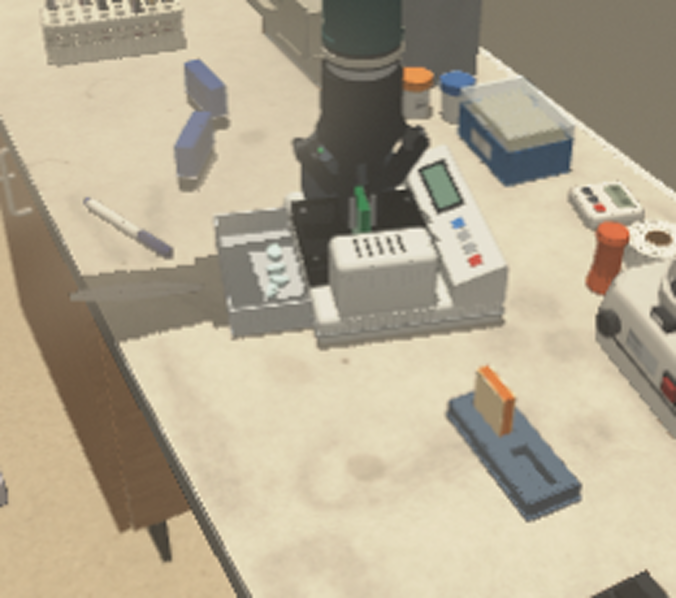

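The green cell is in the well at (362,210), the chips are in the tray at (275,270), and both blue blocks stand on the bench at (205,88) and (195,145). Amber is untouched at (495,400). Handing in.

```bash
python3 -c "
from bench import *
print(finish_job())"
```

```text
the job is handed in; nothing more can be done
None
```

The job is done and handed in at about 23 s on the robot's clock, with no verdict reported.

- **Chips:** I took the leftmost blue scraper and wiped the deck in one stroke. The top picture shows all four chips in the tray and a clear deck and well floor.
- **Scraper:** It stands upright on the bench where it was at first, clear of the photometer.
- **Green cell:** I gripped it by the frosted long sides, lowered it into the well with its windows facing the heads, and pressed it home. On the last 0.5 mm of command it did not move further. Force on the tool averaged 8.5 N against the 6 N spring, and the cell's top was at 90.9 mm (91 expected). It did not slip in the fingers.
- **Other things:** The amber cell, and what else the last picture shows (the cups, the marker), look undisturbed.

Two readings were imperfect at the end. A steady side force of about 2 N remained, so the cell may be lightly touching one wall of the well. The rectangle my code fitted to the cell in the gripper was unreliable, so I used the tool pose and the well's measured position (cell centre within about 0.3 mm).

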